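Clamp the plaster bust with the long T-key

TASK

Take the long T-key out of its wooden stand, lower it down the green clamp's deep shaft until it drops fully home over the square stem, and turn it clockwise until the orange pad holds the plaster bust snugly against the dark stop (about 10 N) without bruising it. Then draw the key out and put it back upright in its stand, let go, and leave the bust clamped. Work the key gently, never ramming it down, do not touch the bust or push the clamp's jaw with the gripper, and leave the other things on the bench as they are.

Things in the scene. Friction and masses are not known exactly. Their poses are not given: they have to be found in the camera images.
- key: Steel T-key, 0.35 kg, standing upright in the stand. Origin at the centre of its foot, z up along the shank, x along the T-bar. Red T-bar at the top 90 (x) x 14 (y) x 18 (z) mm, its centre 170 mm above the foot. Round shank 14 mm in diameter. Lowest 44 mm is a square socket, 26 mm outside, 18 mm inside, open below and 36 mm deep, its flats parallel to the T-bar (x) and across it (y).
- key_foot (a point): Centre of the open lower end of the key's socket; axes as the key's.
- key_bar (a point): Centre of the red T-bar, 170 mm above the foot; axes as the key's (x along the bar).
- stand: Fixed wooden block 90 x 90 x 75 mm with one round hole 42 mm in diameter and 65 mm deep from above, in its middle; the key stands in it with its foot on the hole's floor, 10 mm above the bench. Origin at the centre of the underside. The stand and the clamp may swap sides of the bench.
- stand_mouth (a point): Centre of the mouth of the stand's hole, at the block's top, 75 mm above the bench.
- clamp: Green clamp fixed to the bench. Origin on the bench under the shaft's axis, z up; its jaw closes along its +y. Base plate 100 (x) x 250 (y) x 12 (z) mm, y = -55 to +195 mm. Round tower 72 mm across and 130 mm high with a vertical round shaft, 46 mm in diameter, open above. Clockwise from above closes the jaw.
- shaft_mouth (a point): Centre of the shaft's mouth at the tower's top, 130 mm above the bench; axes as the clamp's. Press the key on the stem or the shaft with less than about 15 N.
- shaft_floor (a point): Centre of the shaft's floor, 118 mm below the mouth. Fully home, the key's foot rests on this floor (within 8 mm counts). The first up to 0.85 rad of clockwise turning only takes up slack and free play, then the screw turns against a drag of about 0.18 N m (0.05 to 0.18 with the key held still) and moves the jaw 16.5 mm per rad; the drag keeps the jaw where it is left.
- stem_shoulder (a point): Point on the shaft's axis, 24 mm above its floor: the flat shoulder of the brass square stem, 16 mm across flats, with a round dome 8 mm higher that centres the key. The stem turns easily within worn free play: as found its flats are within 0.36 rad of the clamp's x and y (not measured; axes here are the clamp's). Unless squared within 0.12 rad (any quarter turn), the key rests on it.
- jaw (a joint): Travel of the steel jaw along the clamp's +y, 0 as found (open) to 0.0264 m. The stop's setting is not known beforehand: the bust is pinched after 4 to 9.5 mm of travel, so at most about 1.55 rad of clockwise turning in all, slack and play included. Each newton of clamping adds 0.0165 N m to the turning moment.
- pad: Orange pad, 56 (x) x 4 (y) x 34 (z) mm, on the jaw's front, on a spring that yields 1 mm per 10 N (7 mm at most). Axes and origin are the clamp's, moved with it; its face is at y = 63 mm. Sliding the bust along takes 2 to 3 N; a snug hold is about 10 N (5 to 16 N will do); the plaster bruises above 20 N.
- bust: White plaster bust, 0.3 kg, loose on the clamp's base plate between the pad and the dark steel stop. Plinth 60 x 50 (along the clamp's y) x 45 mm high, 122 mm high in all. Origin at the centre of its underside.
- mallet: Bystander: turned wooden mallet standing on its head, 90 mm wide, 205 mm high. Origin at the centre of its underside.
- chisel: Bystander: carving tool with a dark wooden handle lying on the bench, 200 mm long.
- brush: Bystander: brush lying on the bench, 200 mm long.
- jar: Bystander: amber glass jar, 70 mm wide, 90 mm high. Origin at the centre of its underside.
- tub: Bystander: white tub of modelling sticks, 104 mm wide, sticks up to 170 mm high. Origin at the centre of its underside.
- maquette: Bystander: small terracotta figure on a dark wooden base 60 x 60 mm, 102 mm high. Origin at the centre of its underside.
- offcut: Bystander: light wooden offcut, 70 x 50 x 30 mm. Origin at the centre of its underside.
Mind the look-alikes: they are no part of the job. Of the things shaped like the stand, the wooden one is meant.

How it is judged:
By the outcome, as a careful person would: the job done as asked, in the order asked, and still so for the second after the job is handed in, with the robot touching nothing.
It also fails if it takes over 72 s, if anything falls off the work surface, if the arm or the gripper's body presses on something with over 40 N, if the wrist force passes 120 N, or if a joint passes its speed limit or range.

ROBOT

A 6-joint arm with a two-finger parallel gripper is mounted at the origin on the work surface. World frame = base frame: x ahead of the robot, y to its left, z up, the work surface at z = 0. Lengths are in m, angles in degrees, forces in N, time in s.
With the tool pointing down it reaches from about 0.4 to 0.825 m from the base axis. Payload 7 kg.
Tool frame: the origin (TCP) lies between the finger pads; the fingertips stand 22 mm ahead of it and the grasp point (between the pads) lies 3 mm ahead of it; z points along the fingers, y is the line along which they close (so a half turn about z gives the same grasp; the last joint's range is limited). The gripper opens to 88 mm and grips with 3 to 60 N. Pads are 19 mm wide; open, the fingers measure 130 mm over their backs; the gripper's body (78 mm by 193 mm) begins 47 mm behind the grasp point.
Start: joints at [82.684, 20.546, 0.682, 0, -70.136, -16.507], TCP at [0.273, 0.617, 0.227] pointing down, gripper open.
Joint ranges: [-176.03, 176.03], [-82.01, 121.73], [-58.28, 71.71], [-173.87, 95.51], [-174.79, -0.11], [-173.66, 173.66]. Speed limits (degrees/s): [136.94, 136.94, 172.46, 180, 180, 180].

INTERFACE

Orientations are given as [roll, pitch, yaw] about the fixed x, y, z axes, in that order (R = Rz(yaw) Ry(pitch) Rx(roll)).
In Python, from plant import ctrl gives the robot as it stands.
- The arm moves only by the tool apply_moves, never from a script. Its argument "targets" is a list of rows, each an object with "travel": the shift along the tool's x, y, z in mm, a list of three; "roll": the turn about the tool's z in degrees; "jaw": the finger opening in mm, from 0 to 87.6. In form: [{"travel": [tx, ty, tz], "roll": roll, "jaw": jaw}, ...]. A call has 1 to 10 rows; each row shifts and turns the commanded pose from where the row before left it, along the tool's axes as they then stand; what a row does not reach is not made up. A row lasts 1/10 s, in which the tool goes at most 50 mm and 8.59 degrees, less where a joint would pass 70% of its speed; a pose out of reach is approached as far as the arm can. A call with a gripper value outside its range is refused whole. The fingers move at their own pace and stop on an object; the grip force is fixed at half the most. Time passes only in rows, so rows that do not move let the fingers close. It gives the time, the measured TCP pose, the force, the opening and the grip force at its end, in the units of the state.
- ctrl.get_obs(): the state, without advancing time (a new reading comes with each control period).
- ctrl.snapshot(name): name is "side" or "top"; returns the picture (384x512x3 uint8, red, green, blue); there is no depth.
- ctrl.calibration(name): a dict with "K" (3x3 intrinsics, pixels), "dist_coeffs" ([k1, k2, p1, p2, k3] as OpenCV has them; the pictures are not rectified), "extrinsics" (4x4, takes a point from camera to world coordinates). Camera axes: x right, y down, z forward; pixel columns grow to the right and rows downward; lengths in m; the calibration is good to about 2 mm. A picture is of the moment at which its call begins. calibration takes no time and is no camera call.
- ctrl.close_job(): hands the job in; it is judged then, once.
The state is a dict: "clock": time; "joint_pos": joint angles; "qvel": joint speeds; "tau": joint torques, N m; "tool_pos": TCP position; "orientation": TCP orientation; "force": force on the tool from outside, world axes, zero at the start; "moment": the same for the moment, N m; "opening": finger opening in m; "gripper_force": force on a finger pad.
Only numpy, scipy, OpenCV 4.12 (cv2) and the standard library are available. Lean on these libraries where they do the work, as an engineer would, in place of code of your own. Each camera call takes 0.05 s, during which the arm holds its last target. There are 200 camera calls.

## Working session

There is one attempt and no reset: what is moved stays moved. The work goes in short steps, Python scripts to look and compute and a tool call to move; the robot and the scene stay as the last step left them, time stands still between calls to the robot, and variables do not carry over. Pictures are saved under pics/ and viewed, at most 10 in all, crops included, and the job is handed in when it is done.

Besides the shell and the picture viewer there is one more tool, called after "Call:" in YAML: its name, and indented under it one key for each argument. apply_moves: Moves the arm, as the interface text tells. Its arguments: {"type":"object","properties":{"targets":{"type":"array","items":{"type":"object","properties":{"travel":{"type":"array","items":{"type":"number"}},"roll":{"type":"number"},"jaw":{"type":"number"}}}}},"required":["targets"]}

```bash
mkdir -p pics; ls
python3 - <<'E'
from plant import ctrl
import cv2,numpy as np
for n in("side","top"):
    im=ctrl.snapshot(n); cv2.imwrite(f"pics/{n}0.png",im[:,:,::-1])
    c=ctrl.calibration(n); print(n,np.round(c["K"],1).tolist(),np.round(c["dist_coeffs"],4),np.round(c["extrinsics"],3).tolist())
o=ctrl.get_obs();print(o)
E
```

```text
pics
side [[431.1, 0.0, 252.3], [0.0, 431.1, 199.9], [0.0, 0.0, 1.0]] [-0.1624  0.      0.      0.      0.    ] [[0.678, -0.483, 0.554, -0.3], [-0.735, -0.44, 0.515, -0.68], [-0.005, -0.757, -0.654, 1.054], [0.0, 0.0, 0.0, 1.0]]
top [[387.9, 0.0, 258.6], [0.0, 387.9, 196.8], [0.0, 0.0, 1.0]] [0.0113 0.     0.     0.     0.    ] [[0.028, -0.986, 0.162, 0.314], [-1.0, -0.026, 0.011, 0.048], [-0.007, -0.162, -0.987, 1.292], [0.0, 0.0, 0.0, 1.0]]
{'clock': 0.1, 'joint_pos': array([ 8.26844723e+01,  2.05892340e+01,  6.39461124e-01, -1.76829661e-02,
       -7.01346242e+01, -1.65068118e+01]), 'qvel': array([-0.04143015, -0.02571034,  0.12729285,  0.10151144, -0.09701915,
        0.01810712]), 'tau': array([-2.54813829e-03, -5.84162772e+01,  2.93746394e+01,  7.01556042e+00,
        1.00891685e-02, -5.57724218e-05]), 'tool_pos': array([0.27248512, 0.61709327, 0.22649838]), 'orientation': array([ 1.79914358e+02, -8.04311090e-03, -2.38283546e+01]), 'force': array([-0.47544332,  0.02215145, -0.1746114 ]), 'moment': array([0.03046352, 0.0157476 , 0.02882442]), 'gripper_force': 0.0, 'opening': 0.0878331460790185}
```

View pics/side0.png

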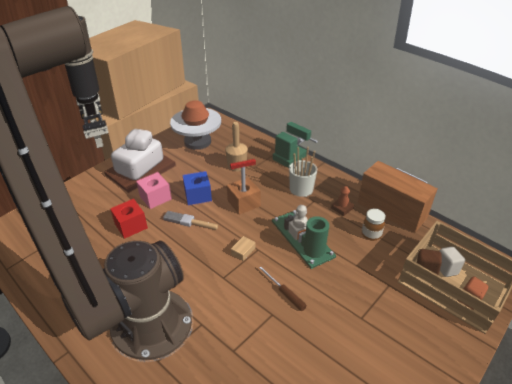

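View pics/top0.png

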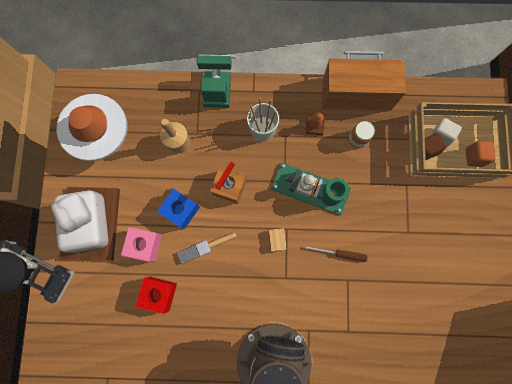

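```bash
cat > h.py <<'E'
from plant import ctrl
import cv2,numpy as np
def ray(n,p):
    c=ctrl.calibration(n);u=cv2.undistortPoints(np.array(p,float).reshape(-1,1,2),np.array(c["K"]),np.array(c["dist_coeffs"])).reshape(-1,2)
    E=np.array(c["extrinsics"]);d=np.c_[u,np.ones(len(u))]@E[:3,:3].T
    return E[:3,3],d
def plane(n,p,z):
    o,d=ray(n,p);return o+d*((z-o[2])/d[:,2])[:,None]
def proj(n,X):
    c=ctrl.calibration(n);T=np.linalg.inv(np.array(c["extrinsics"]))
    return cv2.projectPoints(np.array(X,float).reshape(-1,1,3),cv2.Rodrigues(T[:3,:3])[0],T[:3,3],np.array(c["K"]),np.array(c["dist_coeffs"]))[0].reshape(-1,2)
def tri(p1,p2):
    o1,d1=ray("side",[p1]);o2,d2=ray("top",[p2]);d1=d1[0];d2=d2[0]
    s=np.linalg.lstsq(np.c_[d1,-d2],o2-o1,rcond=None)[0];a=o1+s[0]*d1;b=o2+s[1]*d2
    return (a+b)/2,np.linalg.norm(a-b)
def blobs(im,mask,box,amin=15):
    m=np.zeros(mask.shape,np.uint8);x0,y0,x1,y1=box;m[y0:y1,x0:x1]=mask[y0:y1,x0:x1]*255
    cs=cv2.findContours(m,cv2.RETR_EXTERNAL,cv2.CHAIN_APPROX_NONE)[0]
    return sorted([c for c in cs if cv2.contourArea(c)>amin],key=cv2.contourArea)[::-1]
def hsv(im):return cv2.cvtColor(im,cv2.COLOR_RGB2HSV).astype(int)
def red(im):
    h=hsv(im);return ((h[...,0]<6)|(h[...,0]>172))&(h[...,1]>185)&(h[...,2]>70)
def green(im):
    h=hsv(im);return (h[...,0]>60)&(h[...,0]<95)&(h[...,1]>80)
E
python3 - <<'E'
from h import *
S=cv2.imread("pics/side0.png")[:,:,::-1].copy();T=cv2.imread("pics/top0.png")[:,:,::-1].copy()
for n,im,b in(("side",S,(220,150,270,180)),("top",T,(205,155,245,195))):
    for c in blobs(im,red(im),b):
        M=cv2.moments(c);r=cv2.minAreaRect(c);print(n,"red",cv2.contourArea(c),M['m10']/M['m00'],M['m01']/M['m00'],r)
        bx=cv2.boxPoints(r);print(np.round(plane(n,bx,.189),3).tolist(), np.round(plane(n,[r[0]],.189),3))
for n,im,b in(("side",S,(260,195,345,270)),("top",T,(262,155,360,220))):
    for c in blobs(im,green(im),b,60):
        r=cv2.minAreaRect(c);print(n,"green",cv2.contourArea(c),r);bx=cv2.boxPoints(r);print(np.round(plane(n,bx,.012),3).tolist())
a=cv2.resize(T[150:225,200:360],None,fx=5,fy=5,interpolation=cv2.INTER_CUBIC)
cv2.imwrite("pics/crop1.png",a[:,:,::-1])
a=cv2.resize(S[140:270,225:345],None,fx=4.6,fy=4.6,interpolation=cv2.INTER_CUBIC)
cv2.imwrite("pics/crop2.png",a[:,:,::-1])
E
```

```text
top red 124.0 224.6451612903226 174.99193548387098 ((224.62689208984375, 175.07725524902344), (5.088053226470947, 30.008371353149414), 31.328697204589844)
[[0.521, 0.188, 0.189], [0.599, 0.146, 0.189], [0.591, 0.133, 0.189], [0.514, 0.175, 0.189]] [[0.556 0.161 0.189]]
side green 359.0 ((321.0208435058594, 241.7494354248047), (47.98149108886719, 25.21249771118164), 88.40885925292969)
[[0.642, -0.07, 0.012], [0.706, -0.134, 0.012], [0.525, -0.265, 0.012], [0.469, -0.207, 0.012]]
top green 1898.0 ((311.73284912109375, 185.71234130859375), (74.43817138671875, 34.29305648803711), 20.556045532226562)
[[0.552, 0.022, 0.012], [0.664, -0.017, 0.012], [0.58, -0.252, 0.012], [0.47, -0.211, 0.012]]
```

View pics/crop1.png

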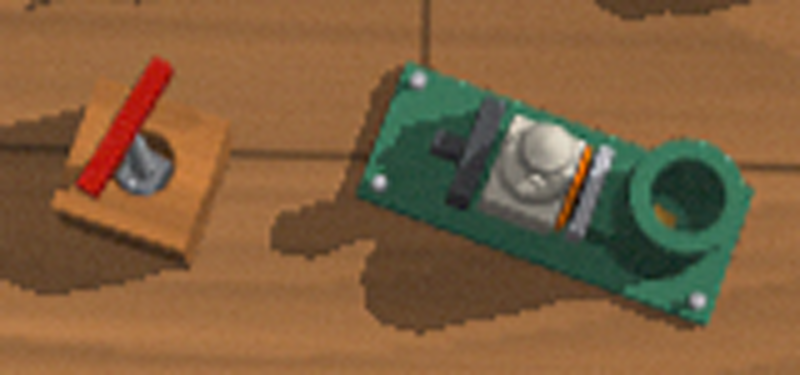

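View pics/crop2.png

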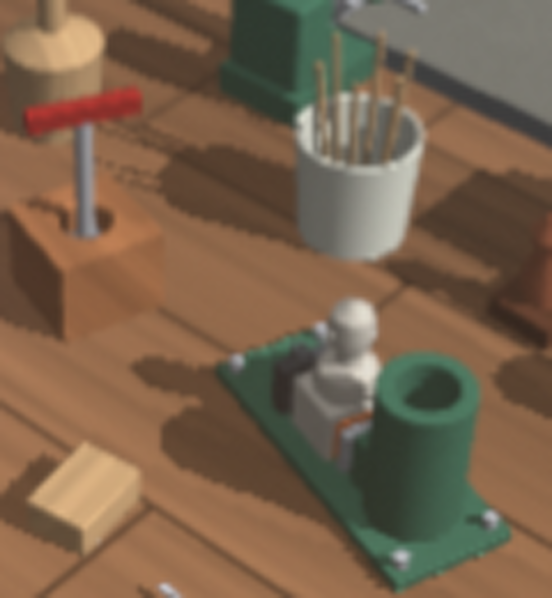

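The crops confirm the choice: red T-bar at top (225,175), side (243,164), in the wooden block. I rejected the red, pink and blue blocks at top (156,295), (141,244) and (178,208). The green press at (214,80) is a clamp look-alike. The real tower mouth is at top (337.6,189), side (319,225), and the bust is at top (308,182).

Run:
```python
from h import *
S=cv2.imread("pics/side0.png")[:,:,::-1].copy();T=cv2.imread("pics/top0.png")[:,:,::-1].copy()
h=hsv(S);m=((h[...,0]<8)|(h[...,0]>170))&(h[...,1]>170)
c=blobs(S,m,(222,152,262,176),8)[0];r=cv2.minAreaRect(c);print("side bar",r)
print("bar tri",tri(r[0],(224.63,175.08)))
print("mouth",plane("top",[(337.6,189)],.13),plane("side",[(318.9,224.8)],.13),tri((318.9,224.8),(337.6,189)))
C=lambda x,y:(200+(x+.5)/5-.5,150+(y+.5)/5-.5)
b=plane("top",[C(418,79),C(379,182),C(697,300)],.015);print("bolts",b[:, :2]);d=b[1]-b[2];print("clamp y yaw",np.degrees(np.arctan2(d[1],d[0])),np.linalg.norm(d),np.linalg.norm(b[0]-b[1]))
# hole dark region
h=hsv(T)
for th in (60,70,80,90):
    cs=blobs(T,(h[...,2]<th),(327,178,348,201),10)
    if cs:
        e=cv2.minEnclosingCircle(cs[0]);print(th,e,cv2.contourArea(cs[0]))
print(h[181:199:2,326:350:2,2])
print("stand hole",plane("top",[C(147,160)],.075))
sc=[C(230,122),C(188,265),C(55,203)]
print("stand corners",plane("top",[C(230,122),C(188,250),C(60,195)],.075)[:,:2])
```

```text
side bar ((242.63795471191406, 163.65518188476562), (4.532229900360107, 23.742708206176758), 78.11134338378906)
bar tri (array([0.55742909, 0.1617332 , 0.18123598]), np.float64(0.0005824022104885563))
mouth [[ 0.53466515 -0.17875429  0.13      ]] [[ 0.53494326 -0.18277635  0.13      ]] (array([ 0.53631119, -0.18038979,  0.12699554]), np.float64(0.002899218786844298))
bolts [[ 0.6328237  -0.01809183]
 [ 0.56124495  0.00678261]
 [ 0.48722671 -0.20543707]]
clamp y yaw 70.77218799851417 0.22475740704375463 0.07577767638454115
60 ((337.22222900390625, 188.61111450195312), 6.966725826263428) 98.5
70 ((337.0, 189.0), 7.280210018157959) 115.5
80 ((337.2011413574219, 188.66091918945312), 7.39031457901001) 138.5
90 ((337.08489990234375, 188.8018798828125), 7.618923187255859) 145.5
[[114 109 123 123 130  96 106 122 119 121 143 162]
 [ 89 119 121  97  50  48  50  51  86 125 123 103]
 [ 89 119 117  46  51  49  51  49  44 101 124 125]
 [118 126  65  46  49  46  53  47  49  55 119 126]
 [120 125  79  75  53  51  53  50  54  48 121 124]
 [ 89 118 104  77  78  60  53  51  56  63 117 117]
 [ 52 123 123 131 105  74  57  57  57 108 117 117]
 [ 53 107 119 121  93  71  56  54 107 121 117 107]
 [ 46  44 102 120 118 118 111 121 119 119 113 154]]
stand hole [[0.56001445 0.15752384 0.075     ]]
stand corners [[0.5863097  0.10519342]
 [0.50240233 0.12912057]
 [0.53575309 0.21218235]]
```

Call:
apply_moves:
  targets:
    - {"travel": [0,0,-40],"roll": 0,"jaw": 87}
    - {"travel": [0,0,-35],"roll": 0,"jaw": 87}
    - {"travel": [36,25,0],"roll": 0,"jaw": 87}
    - {"travel": [36,25,0],"roll": 0,"jaw": 87}
    - {"travel": [36,25,0],"roll": 0,"jaw": 87}
    - {"travel": [36,25,0],"roll": 0,"jaw": 87}
    - {"travel": [36,25,0],"roll": 0,"jaw": 87}
    - {"travel": [36,25,0],"roll": 0,"jaw": 87}
    - {"travel": [36,25,0],"roll": 0,"jaw": 87}
    - {"travel": [36,25,0],"roll": 0,"jaw": 60}

```text
clock: 1.1
tool_pos: [0.4557, 0.3164, 0.3022]
orientation: [180.0, 0.0, -23.8]
force: [-0.2, 0.8, 1.0]
opening: 0.0833
gripper_force: 0.0
```

```bash
cat >> h.py <<'E'
from scipy.spatial.transform import Rotation as Ro
def to(x,y,z,yaw):
    o=ctrl.get_obs();R=Ro.from_euler("xyz",o["orientation"],degrees=True);d=R.inv().apply(np.array([x,y,z])-o["tool_pos"])*1000
    r=(o["orientation"][2]-yaw+180)%360-180
    print("travel now",np.round(d,1),"then roll",round(r,2));st()
def st():
    o=ctrl.get_obs();print("t",o["clock"],"p",np.round(o["tool_pos"],4),"rpy",np.round(o["orientation"],2),"F",np.round(o["force"],2),"M",np.round(o["moment"],3),"op",round(o["opening"],4),"g",round(o["gripper_force"],1),"j1,5,6",np.round(o["joint_pos"][[0,4,5]],1))
E
python3 -c "
from h import *
to(.5565,.1615,.26,-28.5)"
```

```text
travel now [154.8 101.1  42.2] then roll 4.69
t 1.1 p [0.4557 0.3164 0.3022] rpy [ 1.7999e+02  1.0000e-02 -2.3810e+01] F [-0.21  0.8   0.96] M [ 0.066 -0.117 -0.02 ] op 0.0833 g 0.0 j1,5,6 [ 55.  -75.4  11.2]
```

Call:
apply_moves:
  targets:
    - {"travel": [38,25,0],"roll": 0,"jaw": 50}
    - {"travel": [38,25,0],"roll": 0,"jaw": 50}
    - {"travel": [38,25,0],"roll": 0,"jaw": 50}
    - {"travel": [41,26,0],"roll": 0,"jaw": 50}
    - {"travel": [0,0,25],"roll": 4.7,"jaw": 50}
    - {"travel": [0,0,17],"roll": 0,"jaw": 50}
    - {"travel": [0,0,0],"roll": 0,"jaw": 50}

```text
clock: 1.8
tool_pos: [0.555, 0.1619, 0.2574]
orientation: [179.8, 0.2, -28.6]
force: [0.0, 0.3, -0.4]
opening: 0.0501
gripper_force: 0.0
```

Run:
```python
from h import *
st()
S=ctrl.snapshot("side");h=hsv(S);m=((h[...,0]<8)|(h[...,0]>170))&(h[...,1]>170)
c=blobs(S,m,(222,152,262,176),8)
for k in c: print(cv2.minAreaRect(k))
a=cv2.resize(S[90:215,180:310],None,fx=4.5,fy=4.5,interpolation=cv2.INTER_CUBIC)
cv2.imwrite("pics/crop3.png",a[:,:,::-1])
```

```text
t 1.8 p [0.555  0.1619 0.2574] rpy [179.76   0.18 -28.61] F [ 0.04  0.25 -0.39] M [-0.006  0.007  0.009] op 0.0501 g 0.0 j1,5,6 [ 35.6 -70.7  25.8]
((242.61537170410156, 163.57693481445312), (4.510671138763428, 23.730052947998047), 78.69007110595703)
```

View pics/crop3.png

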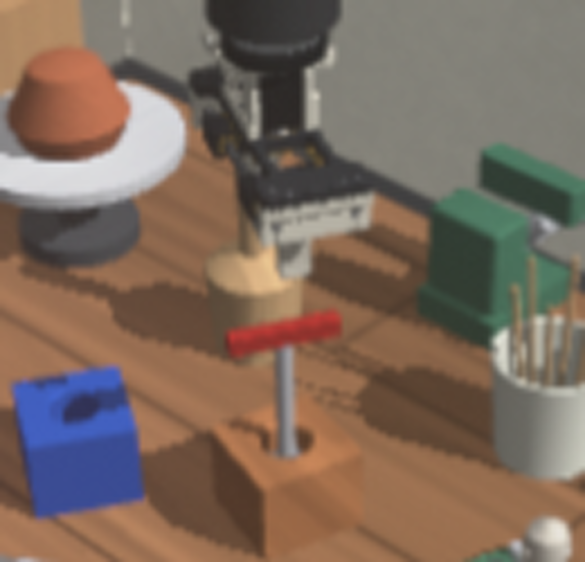

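Side crop: the open gripper sits right above the red bar (centre at crop (285,333)), well clear of the mallet and tub. Descending to grip.

Call:
apply_moves:
  targets:
    - {"travel": [1.5,0,25],"roll": 0,"jaw": 50}
    - {"travel": [0,0,25],"roll": 0,"jaw": 50}
    - {"travel": [0,0,20],"roll": 0,"jaw": 50}
    - {"travel": [0,0,5],"roll": 0,"jaw": 50}
    - {"travel": [0,0,0],"roll": 0,"jaw": 30}
    - {"travel": [0,0,0],"roll": 0,"jaw": 18}
    - {"travel": [0,0,0],"roll": 0,"jaw": 5}
    - {"travel": [0,0,0],"roll": 0,"jaw": 5}
    - {"travel": [0,0,0],"roll": 0,"jaw": 5}
    - {"travel": [0,0,0],"roll": 0,"jaw": 5}

```text
clock: 2.85
tool_pos: [0.5579, 0.1624, 0.1859]
orientation: [-180.0, -0.0, -28.5]
force: [-0.8, -1.2, 1.8]
opening: 0.0135
gripper_force: 30.0
```

```bash
python3 -c "
from h import *
st()"
```

```text
t 2.85 p [0.5579 0.1624 0.1859] rpy [-1.7997e+02 -3.0000e-02 -2.8520e+01] F [-0.76 -1.16  1.78] M [-0.13   0.072 -0.003] op 0.0135 g 30.0 j1,5,6 [ 35.5 -61.5  26. ]
```

Call:
apply_moves:
  targets:
    - {"travel": [0,0,-10],"roll": 0,"jaw": 5}
    - {"travel": [0,0,-20],"roll": 0,"jaw": 5}
    - {"travel": [0,0,-25],"roll": 0,"jaw": 5}
    - {"travel": [0,0,-25],"roll": 0,"jaw": 5}
    - {"travel": [0,0,-30],"roll": 0,"jaw": 5}
    - {"travel": [0,0,-30],"roll": 0,"jaw": 5}
    - {"travel": [0,0,-10],"roll": 0,"jaw": 5}
    - {"travel": [0,0,0],"roll": 0,"jaw": 5}

```text
clock: 3.65
tool_pos: [0.5579, 0.1627, 0.3365]
orientation: [-179.9, -0.0, -28.5]
force: [-0.2, 0.1, -4.5]
opening: 0.0132
gripper_force: 30.0
```

Run:
```python
from h import *
to(.535,-.180,.335,-19)
for n in("side","top"):
    im=ctrl.snapshot(n);u=proj(n,[[.558,.162,.18+.145+.003],[.558,.162,.155],[.558,.162,.075]]);print(n,np.round(u,1).tolist())
    cv2.imwrite(f"pics/{n}4.png",im[:,:,::-1])
    if n=="side":
        h=hsv(im);
        x,y=u[1].astype(int);a=cv2.resize(im[y-75:y+55,x-60:x+60],None,fx=4.5,fy=4.5,interpolation=cv2.INTER_CUBIC);print(x-60,y-75)
    else:
        x,y=u[1].astype(int);b=cv2.resize(im[y-65:y+65,x-60:x+60],None,fx=4.5,fy=4.5,interpolation=cv2.INTER_CUBIC)[:a.shape[0],:260+0];print(x-60,y-65)
cv2.imwrite("pics/crop4.png",np.hstack([a,b])[:,:,::-1])
```

```text
travel now [143.6 312.    0.9] then roll -9.53
t 3.65 p [0.5579 0.1627 0.3365] rpy [-1.7987e+02 -5.0000e-02 -2.8530e+01] F [-0.24  0.06 -4.55] M [ 0.022  0.033 -0.028] op 0.0132 g 30.0 j1,5,6 [ 35.5 -80.   26. ]
side [[241.9, 126.7], [242.9, 169.7], [243.3, 187.5]]
182 94
top [[219.1, 162.5], [225.3, 176.9], [227.6, 182.2]]
165 111
```

View pics/crop4.png

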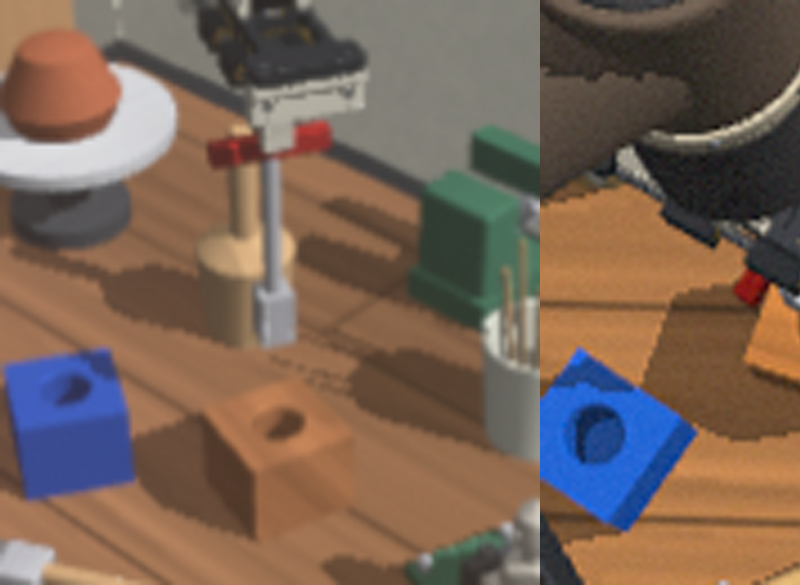

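Side crop: the key hangs straight from the gripper, foot at crop (277,340), and the stand's hole at (277,423) is empty. It matches the projected stand centre, so the key is upright. Moving over the clamp.

Call:
apply_moves:
  targets:
    - {"travel": [10,20,0],"roll": 0,"jaw": 5}
    - {"travel": [18,39,0],"roll": 0,"jaw": 5}
    - {"travel": [18,39,0],"roll": 0,"jaw": 5}
    - {"travel": [18,39,0],"roll": 0,"jaw": 5}
    - {"travel": [18,39,0],"roll": 0,"jaw": 5}
    - {"travel": [18,39,0],"roll": 0,"jaw": 5}
    - {"travel": [18,39,0],"roll": 0,"jaw": 5}
    - {"travel": [16,36,0],"roll": 0,"jaw": 5}
    - {"travel": [9.6,22,0],"roll": 0,"jaw": 5}
    - {"travel": [0,0,0],"roll": 0,"jaw": 5}

```text
clock: 4.75
tool_pos: [0.5334, -0.1829, 0.3329]
orientation: [179.9, 0.2, -28.7]
force: [-0.0, 0.5, -3.9]
opening: 0.0136
gripper_force: 30.0
```

Call:
apply_moves:
  targets:
    - {"travel": [0,0,0],"roll": -7.5,"jaw": 5}
    - {"travel": [0,0,0],"roll": -7.5,"jaw": 5}
    - {"travel": [0,0,0],"roll": -7.5,"jaw": 5}
    - {"travel": [0,0,0],"roll": -7,"jaw": 5}
    - {"travel": [0,0,0],"roll": 0,"jaw": 5}
    - {"travel": [0,0,0],"roll": 0,"jaw": 5}

```text
clock: 5.35
tool_pos: [0.5345, -0.1798, 0.3341]
orientation: [-180.0, 0.1, 0.8]
force: [0.5, -0.4, -3.2]
opening: 0.0138
gripper_force: 30.0
```

Run:
```python
from h import *
to(.535,-.180,.335,1)
im=ctrl.snapshot("side");p=ctrl.get_obs()["tool_pos"];f=p-[0,0,.176];u=proj("side",[f,[.535,-.180,.13]]);print(np.round(u,1).tolist())
x,y=260,130
a=cv2.resize(im[y:y+125,x:x+125],None,fx=4.7,fy=4.7,interpolation=cv2.INTER_CUBIC)
cv2.imwrite("pics/crop5.png",a[:,:,::-1])
```

```text
travel now [ 0.5  0.2 -0.9] then roll -0.21
t 5.35 p [ 0.5345 -0.1798  0.3341] rpy [-1.7998e+02  1.1000e-01  7.9000e-01] F [ 0.5  -0.45 -3.21] M [-0.018 -0.025 -0.048] op 0.0138 g 30.0 j1,5,6 [  1.3 -79.6  89.5]
[[319.0, 217.7], [318.2, 224.4]]
```

View pics/crop5.png

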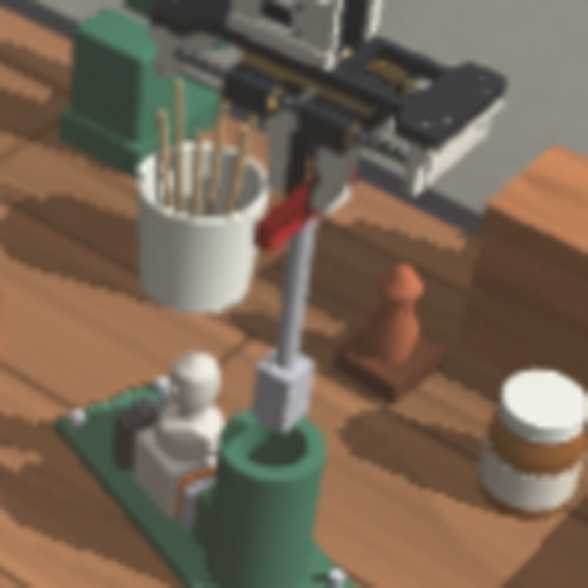

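The key hangs plumb, parallel to the tower's edges, with its foot at crop (284,418) just above the mouth at (271,445). I'll refine the lateral offset numerically.

Run:
```python
from h import *
print("top mouth",plane("top",[(337.1,188.8)],.13))
im=ctrl.snapshot("side");g=green(im)
# tower edges below rim, as axis points
rows=[]
for y in range(230,246,2):
    xs=np.where(g[y,295:345])[0]+295
    # contiguous run containing 317
    run=[x for x in xs if 302<=x<=334];rows.append((y,min(run),max(run)))
print(rows)
mid=np.array([((a+b)/2,y) for y,a,b in rows]);
for xy in((.5345,-.1798),(.533,-.177),(.535,-.180)):
    z=np.linspace(.05,.13,9);P=proj("side",np.c_[np.full(9,xy[0]),np.full(9,xy[1]),z]);print(xy,np.mean(mid[:,0]-np.interp(mid[:,1],P[::-1,1],P[::-1,0])))
h=hsv(im);P=proj("side",np.c_[np.full(5,.5345),np.full(5,-.1798),np.linspace(.16,.20,5)]);print(np.round(P,1).tolist())
for y in range(206,219,2):
    print(y,[f"{s}/{v}" for s,v in h[y,311:331,1:]])
```

```text
top mouth [[ 0.53524381 -0.17724054  0.13      ]]Traceback (most recent call last):
  File "<stdin>", line 9, in <module>
ValueError: min() iterable argument is empty
```

Run:
```python
from h import *
im=ctrl.snapshot("side");h=hsv(im);g=(h[...,0]>65)&(h[...,0]<105)&(h[...,1]>60)
rows=[]
for y in range(228,242,2):
    b=a=316
    while g[y,a-1]:a-=1
    while g[y,b+1]:b+=1
    rows.append((y,a,b))
print(rows)
mid=np.array([((a+b)/2,y) for y,a,b in rows]);
for xy in((.5345,-.1798),(.533,-.177),(.535,-.180)):
    z=np.linspace(.03,.13,9);P=proj("side",np.c_[np.full(9,xy[0]),np.full(9,xy[1]),z]);print(xy,np.mean(mid[:,0]-np.interp(mid[:,1],P[:,1][::-1],P[:,0][::-1])))
P=proj("side",np.c_[np.full(5,.5345),np.full(5,-.1798),np.linspace(.16,.20,5)]);print(np.round(P,1).tolist())
for y in range(206,219,3):
    print(y,[f"{s}/{v}" for s,v in h[y,312:331,1:]])
```

```text
[(228, 316, 316), (230, 310, 327), (232, 315, 327), (234, 316, 326), (236, 316, 326), (238, 316, 316), (240, 316, 325)]
(0.5345, -0.1798) 2.397737296943222
(0.533, -0.177) 3.417408977714079
(0.535, -0.18) 2.2599597252331187
[[319.0, 217.3], [319.3, 214.9], [319.6, 212.5], [320.0, 210.0], [320.3, 207.5]]
206 ['120/155', '120/157', '105/158', '68/153', '28/147', '6/139', '4/122', '8/97', '5/111', '4/143', '6/174', '7/195', '5/193', '7/176', '19/149', '62/115', '107/98', '113/95', '111/87']
209 ['120/161', '115/155', '86/131', '18/98', '5/102', '2/120', '5/144', '6/164', '6/183', '8/199', '6/204', '8/202', '7/192', '7/182', '31/165', '97/142', '115/118', '112/100', '112/93']
212 ['120/160', '110/148', '69/119', '16/93', '8/90', '8/90', '8/92', '6/91', '5/96', '6/131', '8/167', '7/179', '6/180', '11/178', '60/174', '113/171', '122/172', '122/171', '122/165']
215 ['118/158', '99/141', '44/105', '8/91', '6/90', '8/91', '8/91', '8/91', '5/101', '7/144', '6/176', '7/181', '6/178', '32/169', '95/159', '120/155', '121/156', '123/160', '121/166']
218 ['80/134', '74/127', '47/108', '16/95', '6/89', '6/91', '8/91', '5/95', '6/131', '6/171', '8/181', '11/168', '16/155', '60/149', '112/155', '121/158', '120/159', '122/159', '121/158']
```

Run:
```python
from h import *
im=cv2.imread("pics/side0.png")[:,:,::-1].copy();f=im.astype(int);g=(f[...,1]-f[...,0])>3
res=[]
for y in range(226,244,2):
    xs=[x for x in range(298,340) if g[y,x]]
    L=min(x for x in xs if all(g[y,x:x+3])); Rr=max(x for x in xs if all(g[y,x-2:x+1]))
    res.append((y,L,Rr,(L+Rr)/2))
print(res)
z=np.linspace(.0,.13,9);P=proj("side",np.c_[np.full(9,.535),np.full(9,-.179),z]);print(np.round(P,1).tolist())
```

```text
[(226, 306, 328, 317.0), (228, 307, 328, 317.5), (230, 307, 327, 317.0), (232, 306, 327, 316.5), (234, 302, 327, 314.5), (236, 302, 326, 314.0), (238, 302, 326, 314.0), (240, 302, 326, 314.0), (242, 298, 326, 312.0)]
[[314.1, 252.6], [314.5, 249.3], [315.0, 245.8], [315.5, 242.4], [315.9, 238.9], [316.4, 235.3], [316.9, 231.7], [317.4, 228.0], [317.9, 224.2]]
```

Call:
apply_moves:
  targets:
    - {"travel": [-0.5,-2.8,0],"roll": 0,"jaw": 5}
    - {"travel": [0,0,10],"roll": 0,"jaw": 5}
    - {"travel": [0,0,12],"roll": 0,"jaw": 5}
    - {"travel": [0,0,12],"roll": 0,"jaw": 5}
    - {"travel": [0,0,12],"roll": 0,"jaw": 5}
    - {"travel": [0,0,12],"roll": 0,"jaw": 5}
    - {"travel": [0,0,12],"roll": 0,"jaw": 5}
    - {"travel": [0,0,12],"roll": 0,"jaw": 5}
    - {"travel": [0,0,10],"roll": 0,"jaw": 5}
    - {"travel": [0,0,0],"roll": 0,"jaw": 5}

```text
clock: 6.5
tool_pos: [0.5334, -0.1773, 0.2415]
orientation: [-180.0, 0.2, 1.0]
force: [-1.3, 0.1, -3.1]
opening: 0.0131
gripper_force: 30.0
```

```bash
python3 -c "
from h import *
to(.534,-.177,.219,0.8)"
```

```text
travel now [ 0.6 -0.3 22.5] then roll 0.16
t 6.5 p [ 0.5334 -0.1773  0.2415] rpy [-1.7997e+02  1.6000e-01  9.6000e-01] F [-1.32  0.06 -3.13] M [-0.044  0.143 -0.008] op 0.0131 g 30.0 j1,5,6 [  1.5 -68.2  89.4]
```

Call:
apply_moves:
  targets:
    - {"travel": [0,0,6],"roll": 0,"jaw": 5}
    - {"travel": [0,0,6],"roll": 0,"jaw": 5}
    - {"travel": [0,0,5],"roll": 0,"jaw": 5}
    - {"travel": [0,0,3],"roll": 0,"jaw": 5}
    - {"travel": [0,0,2],"roll": 0,"jaw": 5}
    - {"travel": [0,0,2],"roll": 0,"jaw": 5}
    - {"travel": [0,0,1],"roll": 0,"jaw": 5}
    - {"travel": [0,0,0],"roll": 0,"jaw": 5}

```text
clock: 7.3
tool_pos: [0.5343, -0.1774, 0.2183]
orientation: [-180.0, 0.0, 1.0]
force: [-0.0, 0.6, -2.8]
opening: 0.0128
gripper_force: 30.0
```

Call:
apply_moves:
  targets:
    - {"travel": [0,0,1],"roll": 0,"jaw": 5}
    - {"travel": [0,0,1],"roll": 0,"jaw": 5}
    - {"travel": [0,0,1],"roll": 0,"jaw": 5}
    - {"travel": [0,0,0],"roll": 0,"jaw": 5}
    - {"travel": [0,0,0],"roll": 0,"jaw": 5}

```text
clock: 7.8
tool_pos: [0.5343, -0.1775, 0.2154]
orientation: [180.0, 0.0, 1.0]
force: [0.5, -0.8, -3.4]
opening: 0.0133
gripper_force: 30.0
```

Call:
apply_moves:
  targets:
    - {"travel": [0,0,1],"roll": 0,"jaw": 5}
    - {"travel": [0,0,1],"roll": 0,"jaw": 5}
    - {"travel": [0,0,0],"roll": 0,"jaw": 5}
    - {"travel": [0,0,0],"roll": 0,"jaw": 5}

```text
clock: 8.2
tool_pos: [0.5343, -0.1775, 0.2133]
orientation: [180.0, 0.0, 1.0]
force: [0.2, 1.4, -3.4]
opening: 0.0132
gripper_force: 30.0
```

Call:
apply_moves:
  targets:
    - {"travel": [0,0,1],"roll": 0,"jaw": 5}
    - {"travel": [0,0,1],"roll": 0,"jaw": 5}
    - {"travel": [0,0,0],"roll": 0,"jaw": 5}
    - {"travel": [0,0,0],"roll": 0,"jaw": 5}

```text
clock: 8.6
tool_pos: [0.5345, -0.1775, 0.2118]
orientation: [180.0, -0.0, 1.0]
force: [-0.2, -0.1, -0.1]
opening: 0.0132
gripper_force: 30.0
```

Call:
apply_moves:
  targets:
    - {"travel": [0,0,0.6],"roll": 2,"jaw": 5}
    - {"travel": [0,0,0],"roll": 2,"jaw": 5}
    - {"travel": [0,0,0],"roll": 2,"jaw": 5}
    - {"travel": [0,0,0],"roll": 2,"jaw": 5}
    - {"travel": [0,0,0],"roll": 2,"jaw": 5}
    - {"travel": [0,0,0],"roll": 2,"jaw": 5}
    - {"travel": [0,0,0],"roll": 0,"jaw": 5}

```text
clock: 9.3
tool_pos: [0.5348, -0.1776, 0.2116]
orientation: [180.0, -0.1, -11.0]
force: [-0.4, 0.9, 2.7]
opening: 0.0131
gripper_force: 30.0
```

```bash
python3 -c "
from h import *
st()"
```

```text
t 9.3 p [ 0.5348 -0.1776  0.2116] rpy [ 1.7999e+02 -9.0000e-02 -1.1040e+01] F [-0.45  0.9   2.67] M [0.069 0.084 0.039] op 0.0131 g 30.0 j1,5,6 [  1.5 -64.2  77.4]
```

Call:
apply_moves:
  targets:
    - {"travel": [0,0,0],"roll": 2,"jaw": 5}
    - {"travel": [0,0,0],"roll": 2,"jaw": 5}
    - {"travel": [0,0,0],"roll": 2,"jaw": 5}
    - {"travel": [0,0,0],"roll": 2,"jaw": 5}
    - {"travel": [0,0,0],"roll": 2,"jaw": 5}
    - {"travel": [0,0,0],"roll": 0,"jaw": 5}

```text
clock: 9.9
tool_pos: [0.5348, -0.1775, 0.2114]
orientation: [-180.0, -0.1, -21.0]
force: [-0.1, -0.1, 3.1]
opening: 0.0134
gripper_force: 30.0
```

Call:
apply_moves:
  targets:
    - {"travel": [0,0,0],"roll": 2,"jaw": 5}
    - {"travel": [0,0,0],"roll": 2,"jaw": 5}
    - {"travel": [0,0,0],"roll": 2,"jaw": 5}
    - {"travel": [0,0,0],"roll": 2,"jaw": 5}
    - {"travel": [0,0,0],"roll": 2,"jaw": 5}
    - {"travel": [0,0,0],"roll": 0,"jaw": 5}

```text
clock: 10.5
tool_pos: [0.5346, -0.1774, 0.211]
orientation: [-180.0, -0.0, -31.0]
force: [0.3, 0.7, 1.9]
opening: 0.0133
gripper_force: 30.0
```

Call:
apply_moves:
  targets:
    - {"travel": [0,0,0],"roll": 2,"jaw": 5}
    - {"travel": [0,0,0],"roll": 2,"jaw": 5}
    - {"travel": [0,0,0],"roll": 2,"jaw": 5}
    - {"travel": [0,0,0],"roll": 2,"jaw": 5}
    - {"travel": [0,0,0],"roll": 2,"jaw": 5}
    - {"travel": [0,0,0],"roll": 0,"jaw": 5}

```text
clock: 11.1
tool_pos: [0.5336, -0.1773, 0.2097]
orientation: [180.0, 0.1, -41.0]
force: [0.4, 0.7, -3.1]
opening: 0.0134
gripper_force: 30.0
```

```bash
python3 -c "
from h import *
st()"
```

```text
t 11.1 p [ 0.5336 -0.1773  0.2097] rpy [ 1.7996e+02  1.0000e-01 -4.0970e+01] F [ 0.36  0.7  -3.11] M [ 0.044 -0.146 -0.04 ] op 0.0134 g 30.0 j1,5,6 [  1.5 -64.2  47.5]
```

Call:
apply_moves:
  targets:
    - {"travel": [0,0,1],"roll": 0,"jaw": 5}
    - {"travel": [0,0,1],"roll": 0,"jaw": 5}
    - {"travel": [0,0,1],"roll": 0,"jaw": 5}
    - {"travel": [0,0,0],"roll": 0,"jaw": 5}

```text
clock: 11.5
tool_pos: [0.5341, -0.1774, 0.2075]
orientation: [180.0, 0.0, -41.0]
force: [0.1, -0.4, -3.7]
opening: 0.013
gripper_force: 30.0
```

Call:
apply_moves:
  targets:
    - {"travel": [0,0,1],"roll": 0,"jaw": 5}
    - {"travel": [0,0,1],"roll": 0,"jaw": 5}
    - {"travel": [0,0,0],"roll": 0,"jaw": 5}

```text
clock: 11.8
tool_pos: [0.5342, -0.1774, 0.2056]
orientation: [180.0, 0.0, -41.0]
force: [0.2, 0.2, -3.1]
opening: 0.0133
gripper_force: 30.0
```

Free drop. Continuing toward home (expected TCP ≈ 0.188).

Call:
apply_moves:
  targets:
    - {"travel": [0,0,2],"roll": 0,"jaw": 5}
    - {"travel": [0,0,2],"roll": 0,"jaw": 5}
    - {"travel": [0,0,2],"roll": 0,"jaw": 5}
    - {"travel": [0,0,2],"roll": 0,"jaw": 5}
    - {"travel": [0,0,2],"roll": 0,"jaw": 5}
    - {"travel": [0,0,1],"roll": 0,"jaw": 5}
    - {"travel": [0,0,1],"roll": 0,"jaw": 5}
    - {"travel": [0,0,0],"roll": 0,"jaw": 5}

```text
clock: 12.6
tool_pos: [0.5342, -0.1775, 0.1936]
orientation: [180.0, 0.0, -41.0]
force: [0.3, 0.2, -3.5]
opening: 0.013
gripper_force: 30.0
```

Call:
apply_moves:
  targets:
    - {"travel": [0,0,1],"roll": 0,"jaw": 5}
    - {"travel": [0,0,1],"roll": 0,"jaw": 5}
    - {"travel": [0,0,1],"roll": 0,"jaw": 5}
    - {"travel": [0,0,0],"roll": 0,"jaw": 5}

```text
clock: 13.0
tool_pos: [0.5342, -0.1774, 0.1906]
orientation: [180.0, 0.0, -41.0]
force: [-0.9, -0.9, -3.2]
opening: 0.0131
gripper_force: 30.0
```

```bash
python3 -c "
from h import *
st()"
```

```text
t 13.0 p [ 0.5342 -0.1774  0.1906] rpy [ 1.7999e+02  1.0000e-02 -4.1030e+01] F [-0.89 -0.92 -3.24] M [ 0.01  -0.084 -0.007] op 0.0131 g 30.0 j1,5,6 [  1.5 -61.7  47.4]
```

Call:
apply_moves:
  targets:
    - {"travel": [0,0,1],"roll": 0,"jaw": 5}
    - {"travel": [0,0,1],"roll": 0,"jaw": 5}
    - {"travel": [0,0,0],"roll": 0,"jaw": 5}

```text
clock: 13.3
tool_pos: [0.5342, -0.1774, 0.1886]
orientation: [180.0, 0.0, -41.0]
force: [-0.1, 0.6, -4.7]
opening: 0.013
gripper_force: 30.0
```

Call:
apply_moves:
  targets:
    - {"travel": [0,0,0.5],"roll": 0,"jaw": 5}
    - {"travel": [0,0,0],"roll": 0,"jaw": 5}

```text
clock: 13.5
tool_pos: [0.5343, -0.1774, 0.1882]
orientation: [180.0, 0.0, -41.0]
force: [0.9, -0.4, -3.3]
opening: 0.0132
gripper_force: 30.0
```

```bash
python3 -c "
from h import *
st()"
```

```text
t 13.5 p [ 0.5343 -0.1774  0.1882] rpy [180.     0.   -41.03] F [ 0.86 -0.41 -3.27] M [-0.065 -0.058 -0.022] op 0.0132 g 30.0 j1,5,6 [  1.5 -61.3  47.4]
```

Key is home: TCP 0.188 puts the foot at about 0.012. Now turning clockwise and watching the moment.

Call:
apply_moves:
  targets:
    - {"travel": [0,0,0],"roll": 2,"jaw": 5}
    - {"travel": [0,0,0],"roll": 2,"jaw": 5}
    - {"travel": [0,0,0],"roll": 2,"jaw": 5}
    - {"travel": [0,0,0],"roll": 2,"jaw": 5}

```text
clock: 13.9
tool_pos: [0.5344, -0.1774, 0.1883]
orientation: [-180.0, -0.0, -49.1]
force: [-0.1, 0.2, -3.9]
opening: 0.0131
gripper_force: 30.0
```

```bash
cat >> h.py <<'E'
def mz(n=6):
    st();a=[]
    for i in range(n):
        ctrl.snapshot("top");a.append(ctrl.get_obs()["moment"][2])
    print("Mz mean",np.round(np.mean(a),3),"sd",np.round(np.std(a),3),"F",np.round(ctrl.get_obs()["force"],1))
E
python3 -c "
from h import *
mz()"
```

```text
t 13.9 p [ 0.5344 -0.1774  0.1883] rpy [-1.7999e+02 -1.0000e-02 -4.9100e+01] F [-0.13  0.16 -3.93] M [ 0.077 -0.224  0.037] op 0.0131 g 30.0 j1,5,6 [  1.5 -61.3  39.4]
Mz mean 0.079 sd 0.019 F [ 0.2 -0.1 -3.3]
```

Call:
apply_moves:
  targets:
    - {"travel": [0,0,0],"roll": 2,"jaw": 5}
    - {"travel": [0,0,0],"roll": 2,"jaw": 5}
    - {"travel": [0,0,0],"roll": 2,"jaw": 5}

```text
clock: 14.5
tool_pos: [0.5344, -0.1775, 0.1883]
orientation: [-180.0, -0.0, -55.1]
force: [1.2, 1.2, -2.9]
opening: 0.0131
gripper_force: 30.1
```

```bash
python3 -c "
from h import *
mz()"
```

```text
t 14.5 p [ 0.5344 -0.1775  0.1883] rpy [-1.7999e+02 -1.0000e-02 -5.5060e+01] F [ 1.24  1.19 -2.87] M [ 0.103 -0.295  0.158] op 0.0131 g 30.1 j1,5,6 [  1.5 -61.3  33.4]
Mz mean 0.163 sd 0.018 F [ 0.  -0.3 -3.4]
```

Call:
apply_moves:
  targets:
    - {"travel": [0,0,0],"roll": 2,"jaw": 5}
    - {"travel": [0,0,0],"roll": 2,"jaw": 5}
    - {"travel": [0,0,0],"roll": 2,"jaw": 5}

```text
clock: 15.1
tool_pos: [0.5344, -0.1775, 0.1883]
orientation: [-180.0, -0.0, -61.1]
force: [1.4, 0.2, -3.4]
opening: 0.0134
gripper_force: 30.2
```

```bash
python3 -c "
from h import *
mz()"
```

```text
t 15.1 p [ 0.5344 -0.1775  0.1883] rpy [-1.800e+02 -1.000e-02 -6.106e+01] F [ 1.43  0.23 -3.36] M [ 0.102 -0.336  0.204] op 0.0134 g 30.2 j1,5,6 [  1.5 -61.3  27.4]
Mz mean 0.206 sd 0.033 F [ 0.4  1.6 -3.2]
```

Call:
apply_moves:
  targets:
    - {"travel": [0,0,0],"roll": 2,"jaw": 5}
    - {"travel": [0,0,0],"roll": 2,"jaw": 5}

```text
clock: 15.6
tool_pos: [0.5343, -0.1775, 0.1883]
orientation: [-180.0, -0.0, -65.1]
force: [0.9, 0.5, -2.4]
opening: 0.0126
gripper_force: 30.2
```

```bash
python3 -c "
from h import *
mz()"
```

```text
t 15.6 p [ 0.5343 -0.1775  0.1883] rpy [-180.     -0.    -65.05] F [ 0.9   0.47 -2.37] M [ 0.122 -0.381  0.253] op 0.0126 g 30.2 j1,5,6 [  1.5 -61.3  23.4]
Mz mean 0.165 sd 0.016 F [ 0.1  1.  -2.3]
```

Call:
apply_moves:
  targets:
    - {"travel": [0,0,0],"roll": 1,"jaw": 5}
    - {"travel": [0,0,0],"roll": 1,"jaw": 5}

```text
clock: 16.1
tool_pos: [0.5343, -0.1774, 0.1883]
orientation: [-180.0, -0.0, -67.1]
force: [1.6, 0.4, -3.2]
opening: 0.0131
gripper_force: 30.2
```

```bash
python3 -c "
from h import *
mz()"
```

```text
t 16.1 p [ 0.5343 -0.1774  0.1883] rpy [-179.99   -0.    -67.09] F [ 1.56  0.4  -3.23] M [ 0.198 -0.328  0.183] op 0.0131 g 30.2 j1,5,6 [  1.5 -61.3  21.4]
Mz mean 0.201 sd 0.015 F [ 0.8  0.  -2.8]
```

Call:
apply_moves:
  targets:
    - {"travel": [0,0,0],"roll": 1,"jaw": 5}
    - {"travel": [0,0,0],"roll": 1,"jaw": 5}

```text
clock: 16.6
tool_pos: [0.5343, -0.1775, 0.1883]
orientation: [-180.0, -0.0, -69.1]
force: [0.7, -0.4, -3.0]
opening: 0.0136
gripper_force: 30.2
```

```bash
python3 -c "
from h import *
mz()"
```

```text
t 16.6 p [ 0.5343 -0.1775  0.1883] rpy [-180.     -0.    -69.11] F [ 0.69 -0.42 -2.95] M [ 0.082 -0.369  0.203] op 0.0136 g 30.2 j1,5,6 [  1.5 -61.3  19.3]
Mz mean 0.197 sd 0.04 F [ 0.5 -0.3 -1.4]
```

Call:
apply_moves:
  targets:
    - {"travel": [0,0,0],"roll": 1,"jaw": 5}
    - {"travel": [0,0,0],"roll": 1,"jaw": 5}

```text
clock: 17.1
tool_pos: [0.5343, -0.1775, 0.1883]
orientation: [-180.0, -0.0, -71.1]
force: [1.5, -0.2, -2.3]
opening: 0.0131
gripper_force: 30.2
```

```bash
python3 -c "
from h import *
mz()"
```

```text
t 17.1 p [ 0.5343 -0.1775  0.1883] rpy [-179.99   -0.    -71.11] F [ 1.52 -0.15 -2.34] M [ 0.093 -0.386  0.241] op 0.0131 g 30.2 j1,5,6 [  1.5 -61.3  17.3]
Mz mean 0.171 sd 0.037 F [ 0.7  0.5 -1.1]
```

Call:
apply_moves:
  targets:
    - {"travel": [0,0,0],"roll": 1,"jaw": 5}
    - {"travel": [0,0,0],"roll": 1,"jaw": 5}

```text
clock: 17.6
tool_pos: [0.5343, -0.1775, 0.1883]
orientation: [-180.0, -0.0, -73.1]
force: [0.9, 0.4, -0.8]
opening: 0.0135
gripper_force: 30.2
```

```bash
python3 -c "
from h import *
mz()"
```

```text
t 17.6 p [ 0.5343 -0.1775  0.1883] rpy [-180.     -0.    -73.11] F [ 0.88  0.43 -0.79] M [ 0.169 -0.313  0.202] op 0.0135 g 30.2 j1,5,6 [  1.5 -61.3  15.3]
Mz mean 0.217 sd 0.037 F [ 0.2  0.1 -1.3]
```

Call:
apply_moves:
  targets:
    - {"travel": [0,0,0],"roll": 1,"jaw": 5}
    - {"travel": [0,0,0],"roll": 1,"jaw": 5}

```text
clock: 18.1
tool_pos: [0.5343, -0.1775, 0.1883]
orientation: [-180.0, -0.0, -75.1]
force: [0.5, -1.0, -1.4]
opening: 0.0131
gripper_force: 30.2
```

```bash
python3 -c "
from h import *
mz()"
```

```text
t 18.1 p [ 0.5343 -0.1775  0.1883] rpy [-180.     -0.    -75.11] F [ 0.46 -1.01 -1.42] M [ 0.131 -0.35   0.214] op 0.0131 g 30.2 j1,5,6 [  1.5 -61.3  13.3]
Mz mean 0.178 sd 0.028 F [ 0.9 -0.  -2.1]
```

Call:
apply_moves:
  targets:
    - {"travel": [0,0,0],"roll": 1,"jaw": 5}
    - {"travel": [0,0,0],"roll": 1,"jaw": 5}

```text
clock: 18.6
tool_pos: [0.5343, -0.1774, 0.1883]
orientation: [180.0, 0.0, -77.1]
force: [0.2, -0.5, -1.7]
opening: 0.0128
gripper_force: 30.2
```

```bash
python3 -c "
from h import *
mz()"
```

```text
t 18.6 p [ 0.5343 -0.1774  0.1883] rpy [180.     0.   -77.11] F [ 0.21 -0.48 -1.69] M [ 0.098 -0.423  0.226] op 0.0128 g 30.2 j1,5,6 [  1.5 -61.4  11.3]
Mz mean 0.157 sd 0.02 F [ 1.1  0.  -1.5]
```

Run:
```python
from h import *
s0=cv2.imread("pics/side0.png")[:,:,::-1];t0=cv2.imread("pics/top0.png")[:,:,::-1]
s=ctrl.snapshot("side");t=ctrl.snapshot("top")
for n,a,b in(("side",s0,(285,215,312,248)),("side",s,(285,215,312,248)),("top",t0,(308,172,328,200)),("top",t,(308,172,328,200))):
    h=hsv(np.ascontiguousarray(a));m=(h[...,0]>8)&(h[...,0]<18)&(h[...,1]>190)&(h[...,2]>110);x0,y0,x1,y1=b
    ys,xs=np.nonzero(m[y0:y1,x0:x1]);print(n,len(xs),xs.mean()+x0 if len(xs) else None,ys.mean()+y0 if len(xs) else None)
A=[cv2.resize(q[200:270,270:345],None,fx=5,fy=5,interpolation=cv2.INTER_CUBIC) for q in(s0,s)]
cv2.imwrite("pics/crop6.png",np.hstack(A)[:,:,::-1])
```

```text
side 0 None None
side 0 None None
top 20 314.5 187.0
top 13 312.61538461538464 186.23076923076923
```

View pics/crop6.png

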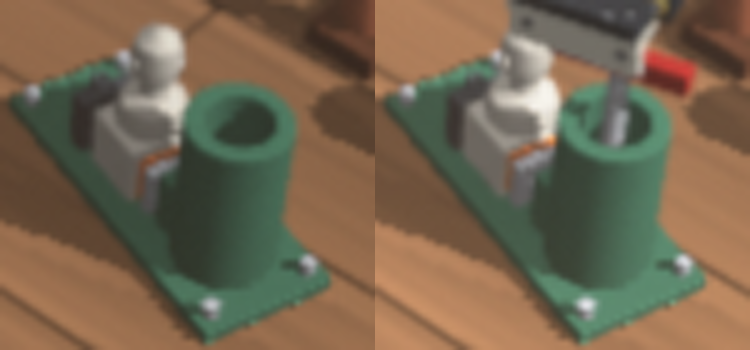

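Left is the start, right is now: the orange pad shifted about 2 px (≈6 mm) toward the bust at top (312.6,186.2). The key sits deep in the shaft and the fingers clear the bust. Continuing.

Call:
apply_moves:
  targets:
    - {"travel": [0,0,0],"roll": 1,"jaw": 5}
    - {"travel": [0,0,0],"roll": 1,"jaw": 5}

```text
clock: 19.2
tool_pos: [0.5343, -0.1775, 0.1883]
orientation: [-180.0, -0.0, -79.1]
force: [2.0, 0.3, -1.8]
opening: 0.0135
gripper_force: 30.2
```

```bash
python3 -c "
from h import *
mz()"
```

```text
t 19.2 p [ 0.5343 -0.1775  0.1883] rpy [-180.     -0.    -79.11] F [ 2.01  0.25 -1.85] M [ 0.11 -0.37  0.16] op 0.0135 g 30.2 j1,5,6 [  1.5 -61.3   9.3]
Mz mean 0.193 sd 0.042 F [ 1.  -0.1 -1.4]
```

Call:
apply_moves:
  targets:
    - {"travel": [0,0,0],"roll": 1,"jaw": 5}
    - {"travel": [0,0,0],"roll": 1,"jaw": 5}

```text
clock: 19.7
tool_pos: [0.5343, -0.1775, 0.1883]
orientation: [-180.0, -0.0, -81.1]
force: [0.3, 0.8, -2.2]
opening: 0.0134
gripper_force: 30.3
```

```bash
python3 -c "
from h import *
mz()"
```

```text
t 19.7 p [ 0.5343 -0.1775  0.1883] rpy [-180.     -0.    -81.11] F [ 0.31  0.84 -2.16] M [ 0.103 -0.376  0.267] op 0.0134 g 30.3 j1,5,6 [  1.5 -61.3   7.3]
Mz mean 0.261 sd 0.042 F [ 1.6  0.3 -1.6]
```

Call:
apply_moves:
  targets:
    - {"travel": [0,0,0],"roll": 1,"jaw": 5}

```text
clock: 20.1
tool_pos: [0.5343, -0.1775, 0.1883]
orientation: [-180.0, -0.0, -82.1]
force: [1.5, 1.4, -1.9]
opening: 0.0132
gripper_force: 30.3
```

```bash
python3 -c "
from h import *
mz(10)"
```

```text
t 20.1 p [ 0.5343 -0.1775  0.1883] rpy [-180.     -0.    -82.05] F [ 1.51  1.4  -1.86] M [ 0.127 -0.319  0.273] op 0.0132 g 30.3 j1,5,6 [  1.5 -61.3   6.4]
Mz mean 0.266 sd 0.025 F [ 0.7  0.3 -1.1]
```

Call:
apply_moves:
  targets:
    - {"travel": [0,0,0],"roll": 1,"jaw": 5}

```text
clock: 20.7
tool_pos: [0.5343, -0.1775, 0.1883]
orientation: [180.0, -0.0, -83.1]
force: [0.8, 0.0, -2.6]
opening: 0.0132
gripper_force: 30.4
```

```bash
python3 -c "
from h import *
mz(10)"
```

```text
t 20.7 p [ 0.5343 -0.1775  0.1883] rpy [180.    -0.   -83.05] F [ 0.76  0.04 -2.59] M [ 0.125 -0.375  0.356] op 0.0132 g 30.4 j1,5,6 [  1.5 -61.3   5.4]
Mz mean 0.318 sd 0.027 F [ 0.2  0.6 -0.5]
```

Moment is 0.133 N·m above the drag baseline, about 8.5 N. A touch more, then relax the key within the socket play.

Call:
apply_moves:
  targets:
    - {"travel": [0,0,0],"roll": 0.5,"jaw": 5}
    - {"travel": [0,0,0],"roll": 0,"jaw": 5}

```text
clock: 21.4
tool_pos: [0.5343, -0.1774, 0.1883]
orientation: [-180.0, -0.0, -83.5]
force: [1.1, -0.6, -0.8]
opening: 0.0133
gripper_force: 30.4
```

```bash
python3 -c "
from h import *
mz(10)"
```

```text
t 21.4 p [ 0.5343 -0.1774  0.1883] rpy [-180.     -0.    -83.55] F [ 1.12 -0.57 -0.82] M [ 0.055 -0.395  0.335] op 0.0133 g 30.4 j1,5,6 [  1.5 -61.3   4.9]
Mz mean 0.347 sd 0.03 F [ 0.5  0.7 -1.2]
```

Call:
apply_moves:
  targets:
    - {"travel": [0,0,0],"roll": -1,"jaw": 5}
    - {"travel": [0,0,0],"roll": -1,"jaw": 5}
    - {"travel": [0,0,0],"roll": -1,"jaw": 5}
    - {"travel": [0,0,0],"roll": -1,"jaw": 5}

```text
clock: 22.3
tool_pos: [0.5342, -0.1774, 0.1882]
orientation: [180.0, 0.0, -79.5]
force: [0.5, -0.0, -2.7]
opening: 0.0132
gripper_force: 30.0
```

```bash
python3 -c "
from h import *
mz(6)"
```

```text
t 22.3 p [ 0.5342 -0.1774  0.1882] rpy [ 1.7999e+02  1.0000e-02 -7.9450e+01] F [ 0.46 -0.03 -2.74] M [ 0.031 -0.357  0.019] op 0.0132 g 30.0 j1,5,6 [  1.5 -61.4   9. ]
Mz mean 0.009 sd 0.018 F [ 0.6 -0.5 -3.2]
```

Call:
apply_moves:
  targets:
    - {"travel": [0,0,-2],"roll": 0,"jaw": 5}
    - {"travel": [0,0,-3],"roll": 0,"jaw": 5}
    - {"travel": [0,0,-4],"roll": 0,"jaw": 5}
    - {"travel": [0,0,-4],"roll": 0,"jaw": 5}
    - {"travel": [0,0,-4],"roll": 0,"jaw": 5}
    - {"travel": [0,0,-4],"roll": 0,"jaw": 5}
    - {"travel": [0,0,-4],"roll": 0,"jaw": 5}
    - {"travel": [0,0,-4],"roll": 0,"jaw": 5}

```text
clock: 23.4
tool_pos: [0.5342, -0.1775, 0.2177]
orientation: [180.0, 0.0, -79.5]
force: [-0.5, -0.1, -2.9]
opening: 0.0134
gripper_force: 30.0
```

```bash
python3 -c "
from h import *
mz(3)"
```

```text
t 23.4 p [ 0.5342 -0.1775  0.2177] rpy [179.99   0.   -79.53] F [-0.51 -0.07 -2.93] M [ 0.058 -0.054  0.014] op 0.0134 g 30.0 j1,5,6 [  1.5 -65.1   8.9]
Mz mean -0.017 sd 0.013 F [ 0.7 -0.7 -2.9]
```

Call:
apply_moves:
  targets:
    - {"travel": [0,0,-10],"roll": 0,"jaw": 5}
    - {"travel": [0,0,-15],"roll": 0,"jaw": 5}
    - {"travel": [0,0,-20],"roll": 0,"jaw": 5}
    - {"travel": [0,0,-20],"roll": 0,"jaw": 5}
    - {"travel": [0,0,-20],"roll": 0,"jaw": 5}
    - {"travel": [0,0,-20],"roll": 0,"jaw": 5}
    - {"travel": [0,0,-12],"roll": 0,"jaw": 5}
    - {"travel": [0,0,0],"roll": 0,"jaw": 5}

```text
clock: 24.35
tool_pos: [0.535, -0.1776, 0.3363]
orientation: [-179.8, -0.1, -79.5]
force: [0.2, 0.3, -4.0]
opening: 0.0133
gripper_force: 30.0
```

Call:
apply_moves:
  targets:
    - {"travel": [0,0,0],"roll": -8,"jaw": 5}
    - {"travel": [0,0,0],"roll": -8,"jaw": 5}
    - {"travel": [0,0,0],"roll": -8,"jaw": 5}
    - {"travel": [0,0,0],"roll": -8,"jaw": 5}
    - {"travel": [0,0,0],"roll": -8,"jaw": 5}
    - {"travel": [0,0,0],"roll": -8,"jaw": 5}
    - {"travel": [0,0,0],"roll": -3,"jaw": 5}
    - {"travel": [0,0,0],"roll": 0,"jaw": 5}

```text
clock: 25.15
tool_pos: [0.5339, -0.1773, 0.333]
orientation: [180.0, 0.1, -28.5]
force: [-0.2, 0.0, -4.4]
opening: 0.0131
gripper_force: 30.0
```

```bash
python3 -c "
from h import *
to(.558,.160,.335,-28.5)
t=ctrl.snapshot('top');h=hsv(t);m=(h[...,0]>8)&(h[...,0]<18)&(h[...,1]>190)&(h[...,2]>110)
ys,xs=np.nonzero(m[172:200,305:328]);print(len(xs),xs.mean()+305,ys.mean()+172)"
```

```text
travel now [-139.7 -308.    -1.9] then roll 0.01
t 25.15 p [ 0.5339 -0.1773  0.333 ] rpy [ 1.7997e+02  1.0000e-01 -2.8490e+01] F [-0.19  0.   -4.44] M [-0.035 -0.032  0.002] op 0.0131 g 30.0 j1,5,6 [  1.5 -79.5  60. ]
0 nan nan<string>:5: RuntimeWarning: Mean of empty slice.
  ret = ret.dtype.type(ret / rcount)
```

Call:
apply_moves:
  targets:
    - {"travel": [-9,-20,0],"roll": 0,"jaw": 5}
    - {"travel": [-18,-39,0],"roll": 0,"jaw": 5}
    - {"travel": [-18,-39,0],"roll": 0,"jaw": 5}
    - {"travel": [-18,-39,0],"roll": 0,"jaw": 5}
    - {"travel": [-18,-39,0],"roll": 0,"jaw": 5}
    - {"travel": [-18,-39,0],"roll": 0,"jaw": 5}
    - {"travel": [-18,-39,0],"roll": 0,"jaw": 5}
    - {"travel": [-15,-34,0],"roll": 0,"jaw": 5}
    - {"travel": [-7.7,-20,0],"roll": 0,"jaw": 5}
    - {"travel": [0,0,0],"roll": 0,"jaw": 5}

```text
clock: 26.2
tool_pos: [0.5587, 0.1624, 0.3331]
orientation: [180.0, 0.1, -28.5]
force: [0.3, -0.0, -3.3]
opening: 0.0132
gripper_force: 30.0
```

Call:
apply_moves:
  targets:
    - {"travel": [0,0,15],"roll": 0,"jaw": 5}
    - {"travel": [0,0,20],"roll": 0,"jaw": 5}
    - {"travel": [0,0,15],"roll": 0,"jaw": 5}
    - {"travel": [0,0,0],"roll": 0,"jaw": 5}
    - {"travel": [0,0,0],"roll": 0,"jaw": 5}

```text
clock: 26.7
tool_pos: [0.5588, 0.1591, 0.2846]
orientation: [180.0, -0.0, -28.6]
force: [0.6, 0.5, -3.4]
opening: 0.0132
gripper_force: 30.0
```

Run:
```python
from h import *
to(.558,.160,.188,-28.5)
im=ctrl.snapshot("side");p=ctrl.get_obs()["tool_pos"];print(np.round(proj("side",[p-[0,0,.176],[.5585,.160,.075]]),1).tolist())
a=cv2.resize(im[115:235,195:345],None,fx=5,fy=5,interpolation=cv2.INTER_CUBIC);cv2.imwrite("pics/crop7.png",a[:,:,::-1])
```

```text
travel now [-1.2 -0.5 96.6] then roll -0.09
t 26.7 p [0.5588 0.1591 0.2846] rpy [ 1.7996e+02 -2.0000e-02 -2.8590e+01] F [ 0.57  0.45 -3.41] M [ 0.044 -0.163  0.045] op 0.0132 g 30.0 j1,5,6 [ 35.2 -73.8  26.2]
[[243.9, 180.2], [243.8, 187.7]]
```

View pics/crop7.png

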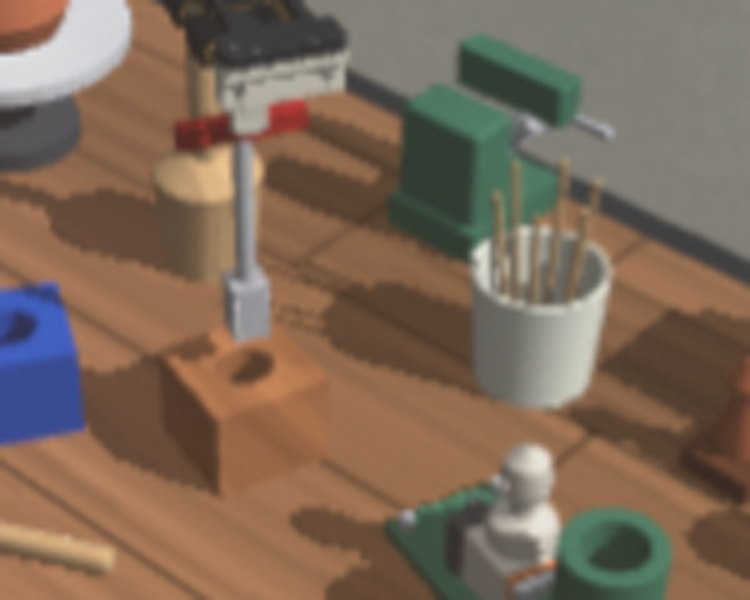

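Side crop: the key's foot at (248,333) is directly above the stand's hole at (246,365), and the bust sits against the dark stop. Lowering.

Call:
apply_moves:
  targets:
    - {"travel": [0,0,10],"roll": 0,"jaw": 5}
    - {"travel": [0,0,12],"roll": 0,"jaw": 5}
    - {"travel": [0,0,12],"roll": 0,"jaw": 5}
    - {"travel": [0,0,12],"roll": 0,"jaw": 5}
    - {"travel": [0,0,12],"roll": 0,"jaw": 5}
    - {"travel": [0,0,12],"roll": 0,"jaw": 5}
    - {"travel": [0,0,10],"roll": 0,"jaw": 5}
    - {"travel": [0,0,6],"roll": 0,"jaw": 5}
    - {"travel": [0,0,4],"roll": 0,"jaw": 5}
    - {"travel": [0,0,0],"roll": 0,"jaw": 5}

```text
clock: 27.75
tool_pos: [0.5585, 0.1598, 0.1938]
orientation: [180.0, 0.0, -28.5]
force: [0.1, 0.1, -4.4]
opening: 0.0132
gripper_force: 30.0
```

```bash
python3 -c "
from h import *
mz(2)"
```

```text
t 27.75 p [0.5585 0.1598 0.1938] rpy [ 1.7997e+02  2.0000e-02 -2.8520e+01] F [ 0.09  0.1  -4.42] M [-0.054 -0.002 -0.01 ] op 0.0132 g 30.0 j1,5,6 [ 35.2 -62.6  26.2]
Mz mean -0.034 sd 0.016 F [ 0.   0.1 -3.3]
```

Call:
apply_moves:
  targets:
    - {"travel": [0,0,2],"roll": 0,"jaw": 5}
    - {"travel": [0,0,2],"roll": 0,"jaw": 5}
    - {"travel": [0,0,2],"roll": 0,"jaw": 5}
    - {"travel": [0,0,1],"roll": 0,"jaw": 5}
    - {"travel": [0,0,0],"roll": 0,"jaw": 5}
    - {"travel": [0,0,0],"roll": 0,"jaw": 5}

```text
clock: 28.45
tool_pos: [0.5587, 0.1598, 0.1873]
orientation: [180.0, -0.0, -28.5]
force: [-0.5, -0.0, -4.2]
opening: 0.0133
gripper_force: 30.0
```

Call:
apply_moves:
  targets:
    - {"travel": [0,0,0.5],"roll": 0,"jaw": 5}
    - {"travel": [0,0,0.5],"roll": 0,"jaw": 5}
    - {"travel": [0,0,0],"roll": 0,"jaw": 5}

```text
clock: 28.75
tool_pos: [0.5586, 0.1598, 0.1862]
orientation: [180.0, 0.0, -28.5]
force: [0.2, 0.2, -3.1]
opening: 0.0131
gripper_force: 30.0
```

Call:
apply_moves:
  targets:
    - {"travel": [0,0,0.5],"roll": 0,"jaw": 5}
    - {"travel": [0,0,0.3],"roll": 0,"jaw": 5}
    - {"travel": [0,0,0],"roll": 0,"jaw": 5}

```text
clock: 29.05
tool_pos: [0.5589, 0.1599, 0.1859]
orientation: [-180.0, -0.0, -28.5]
force: [-0.7, 0.2, -0.0]
opening: 0.0134
gripper_force: 30.0
```

```bash
python3 -c "
from h import *
mz(4)"
```

```text
t 29.05 p [0.5589 0.1599 0.1859] rpy [-1.7997e+02 -4.0000e-02 -2.8510e+01] F [-0.74  0.24 -0.02] M [-0.033  0.085 -0.025] op 0.0134 g 30.0 j1,5,6 [ 35.2 -61.5  26.2]
Mz mean -0.006 sd 0.031 F [-1.4  0.1  2.5]
```

Foot is on the floor. Opening, then backing straight up.

Call:
apply_moves:
  targets:
    - {"travel": [0,0,0],"roll": 0,"jaw": 17}
    - {"travel": [0,0,0],"roll": 0,"jaw": 22}
    - {"travel": [0,0,0],"roll": 0,"jaw": 30}
    - {"travel": [0,0,0],"roll": 0,"jaw": 50}
    - {"travel": [0,0,0],"roll": 0,"jaw": 50}
    - {"travel": [0,0,0],"roll": 0,"jaw": 50}

```text
clock: 29.85
tool_pos: [0.5586, 0.1599, 0.1854]
orientation: [180.0, 0.0, -28.5]
force: [-0.6, 0.6, 0.5]
opening: 0.0469
gripper_force: 0.0
```

Call:
apply_moves:
  targets:
    - {"travel": [0,0,-5],"roll": 0,"jaw": 50}
    - {"travel": [0,0,-10],"roll": 0,"jaw": 50}
    - {"travel": [0,0,-20],"roll": 0,"jaw": 50}
    - {"travel": [0,0,-25],"roll": 0,"jaw": 50}
    - {"travel": [0,0,-30],"roll": 0,"jaw": 50}
    - {"travel": [0,0,-30],"roll": 0,"jaw": 50}
    - {"travel": [-40,0,0],"roll": 0,"jaw": 50}
    - {"travel": [-40,-20,0],"roll": 0,"jaw": 50}
    - {"travel": [-30,-40,0],"roll": 0,"jaw": 50}
    - {"travel": [0,0,0],"roll": 0,"jaw": 50}

```text
clock: 30.85
tool_pos: [0.4897, 0.2692, 0.3066]
orientation: [-179.9, -0.0, -28.3]
force: [-0.4, -0.5, 0.4]
opening: 0.0498
gripper_force: 0.0
```

Run:
```python
from h import *
st()
s=ctrl.snapshot("side");t=ctrl.snapshot("top")
h=hsv(t);m=(h[...,0]>8)&(h[...,0]<18)&(h[...,1]>190)&(h[...,2]>110)
ys,xs=np.nonzero(m[172:200,303:328]);print("pad",len(xs),xs.mean()+303 if len(xs) else 0)
h=hsv(s);m=((h[...,0]<8)|(h[...,0]>170))&(h[...,1]>170)
c=blobs(s,m,(222,152,262,176),8)
if c: print("bar",cv2.minAreaRect(c[0]))
b=cv2.resize(t[140:235,205:360],(640,392),interpolation=cv2.INTER_CUBIC);a=cv2.resize(s[140:265,225:345],(376,392),interpolation=cv2.INTER_CUBIC)
cv2.imwrite("pics/crop8.png",cv2.resize(np.hstack([a,b]),(790,305))[:,:,::-1])
```

```text
t 30.85 p [0.4897 0.2692 0.3066] rpy [-1.7987e+02 -2.0000e-02 -2.8300e+01] F [-0.36 -0.5   0.39] M [-0.052 -0.019 -0.015] op 0.0498 g 0.0 j1,5,6 [ 48.9 -75.9  12.8]
pad 13 312.61538461538464
bar ((243.4423065185547, 163.71156311035156), (4.706787109375, 24.122285842895508), 78.69007110595703)
```

View pics/crop8.png

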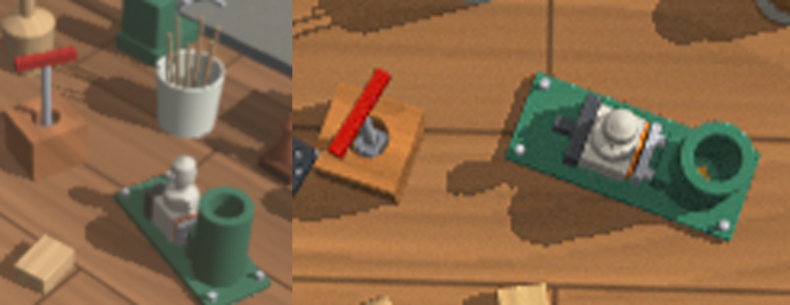

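The key stands upright in the stand, with its bar at side (243,164). The bust touches both the dark stop and the orange pad (top (313,186)), and the gripper is clear. Handing in.

```bash
python3 -c "
from plant import ctrl
print(ctrl.close_job())"
```

```text
the job is handed in; nothing more can be done
None
```

The job is done and handed in at about 31 s: the bust is held against the stop at an estimated 10 N (worked out from the turning moment), and the key is back upright in its wooden stand with the gripper clear.

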